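Mount the thread carrier on the winder's splined drive and hold it home

TASK

Get the thread winder loaded: push its blue shutter all the way open by the orange grip, to the stop, so that the drive socket is uncovered. Then lift the green thread carrier from its wooden stand by its square orange head, turn it until the cross-shaped splines of its foot mesh with the cross-shaped well of the socket, and slide it fully home against the spring until its collar sits flush on the socket. Finish while still holding the carrier and pressing it home (the spring would lift it if you let go), and leave the scissors, the red tape measure and the pink spool where they are.

Things in the scene. Friction and masses are not known exactly. Their poses are not given: they have to be found in the camera images.
- winder: thread winder, a pale teal housing fixed to the table, 130 (x) x 200 (y) mm, top face 66 mm above the table; origin under its centre on the table. Its own axes: the socket lies on its centre line at own y = -37.5 mm, and the shutter opens towards own +y. Two grey shutter guides 8 mm wide run along own y at own x = -37 and +37 mm, their tops 76 mm above the table.
- shutter (a joint): opening of the blue shutter in m: 0 closed (centred over the socket), 0.075 fully open at its stop. The shutter is a plate 62 (x) x 60 (y) x 3 mm, its top 75 mm above the table; it slides along the winder's own +y with about 2 N friction and stays where it is left.
- shutter_grip (a point): middle of the top of the shutter's orange grip, 107 mm above the table. The grip is an upright fin at the middle of the shutter plate, 34 mm along the winder's x, 12 mm thick along the winder's y, 32 mm tall above the plate. Axes as the winder's.
- socket (a point): centre of the mouth (top face) of the white drive socket, 70 mm above the table; z up, x and y lie along the two arms of its dark cross-shaped well and turn with it. Socket 52 mm across; the arms are 9 mm wide, 26 mm from end to end, the well 26 mm deep. A brake holds the socket at a random angle; it slips only above about 0.6 Nm.
- plunger (a joint): travel in m of the sprung black pin (7.6 mm diameter) in the middle of the well: 0 up, its top 12 mm below the mouth; 0.010 when the carrier is fully home. It pushes back with about 3 N at 0 and 8 N at 0.010.
- carrier: green thread carrier, 160 g, 124 mm tall; origin at the centre of its lower end, z up, x and y along its splines. Foot: two crossed splines, each 24 mm long, 7 thick, 22 tall, rounded below. Above: steel collar of radius 24 from 22 to 30 mm, spool of radius 21 to 85, flange of radius 25 to 89 mm, then the head. Home, its collar rests on the socket: its origin is 22 mm below socket.
- stand: wooden block 90 x 90 x 40 mm fixed to the table, origin under its centre. The carrier stands in its round hole (30 mm diameter, 28 mm deep) with its collar on the block's top, at any angle.
- scissors: orange-handled scissors lying flat, 145 x 64 x 8 mm, blades to own +x; bystander
- tape: red tape measure, a flat disc 60 mm across, 18 mm high, origin under its centre; bystander
- pink_spool: small pink thread spool standing upright, 44 mm across, 48 mm tall, origin under its centre; bystander
- head (a point): middle of the top of the carrier's orange head, 124 mm above the carrier's origin. The head is 26 x 26 mm square and 35 mm tall, its sides square with the splines (axes as the carrier's): the same shape after every quarter turn.

How it is judged:
On the way, in this order (a step that is already met when the one before it is completed fails the run):
1. the shutter is slid open to its stop (value of joint shutter above 0.067 m), for 0.2 s.
2. the carrier is lifted clear of its stand by the gripper (z of carrier in the frame of stand above 0.045 m and contact force between the fingers and carrier above 1 N), for 0.2 s.
3. the splines have meshed and entered the well (z of carrier in the frame of socket below -0.008 m and horizontal distance between carrier and socket below 0.004 m), for 0.1 s.
At the end, for the whole second after the job is handed in: Shutter within 8 mm of its open stop; carrier upright (within 0.07 rad) in the socket, its axis within 4 mm of the socket's, its collar within 2 mm of the socket's top, the sprung pin pressed down at least 7.5 mm, still, and the fingers still bearing on the carrier with more than 2 N (value of joint shutter above 0.067 m and z of carrier in the frame of socket below -0.02 m and horizontal distance between carrier and socket below 0.004 m and angle between carrier's own z axis and vertical below 0.07 rad and value of joint plunger above 0.0075 m and contact force between the fingers and carrier above 2 N and linear speed of carrier below 0.02 m/s); the arm keeps its last pose, push and grip.
It fails at once if the scissors, the tape measure or the pink spool are moved more than 30 mm (distance of any of scissors, tape, pink_spool from where it was at the start of the episode above 0.03 m).
It fails at once if the carrier is tipped over (angle between carrier's own z axis and vertical above 0.7 rad).
It also fails if it takes over 54 s, if anything falls off the work surface, if the arm or the gripper's body presses on something with over 40 N, if the wrist force passes 120 N, or if a joint passes its speed limit or range.

ROBOT

A 6-joint arm with a two-finger parallel gripper is mounted at the origin on the work surface. World frame = base frame: x ahead of the robot, y to its left, z up, the work surface at z = 0. Lengths are in m, angles in rad, forces in N, time in s.
With the tool pointing down it reaches from about 0.4 to 0.825 m from the base axis. Payload 7 kg.
Tool frame: the origin (TCP) lies at the very end of the fingers, on their centre line; the grasp point (between the pads) lies arm.hold_point_z behind it (arm.hold_point_z is the distance from the TCP to the grasp point, in m); z points along the fingers, y is the line along which they close (so a half turn about z gives the same grasp; the last joint's range is limited). The gripper opens to 88 mm and grips with 3 to 60 N. Pads are 19 mm wide; open, the fingers measure 130 mm over their backs; the gripper's body (78 mm by 193 mm) begins 47 mm behind the grasp point.
Start: joints at [-0.951, 0.359, 0.012, 0, -1.224, -0.288], TCP at [0.22, -0.638, 0.188] pointing down, gripper open.
Joint ranges: [-3.07, 3.07], [-1.43, 2.12], [-1.02, 1.25], [-3.03, 1.67], [-3.05, -0], [-3.03, 3.03]. Speed limits (rad/s): [2.39, 2.39, 3.01, 3.14, 3.14, 3.14].

INTERFACE

Orientations are given as [roll, pitch, yaw] about the fixed x, y, z axes, in that order (R = Rz(yaw) Ry(pitch) Rx(roll)).
In Python, from station import arm gives the robot as it stands.
- The arm moves only by the tool tcp_steps, called after "Request:" as name(argument=value, ...) on one line, values as JSON. Schema: {"type":"object","properties":{"plan":{"type":"array","items":{"type":"array","items":{"type":"number"},"minItems":5,"maxItems":5},"minItems":1,"maxItems":20},"squeeze":{"type":"number"},"only":{"type":"string"},"quiet":{"type":"boolean"},"lines":{"type":"string"}},"required":["plan"],"additionalProperties":false}. plan is a list of rows, 1 to 20 of them, each of 5 numbers: the finger opening in m, then dx, dy, dz in mm, then a turn about the tool's z in rad; each row is the pose to reach, as a shift and turn from the pose commanded when the call began, along the tool's axes at that moment; what a row does not reach only later rows make up. A row lasts 1/12 s, in which the tool goes at most 0.0417 m and 0.125 rad, less where a joint would pass 70% of its speed; a pose out of reach is approached as far as the arm can. The fingers move at their own pace and stop on an object; squeeze is the grip in N (left out, the last holds). Time passes only in rows, so rows that do not move let the fingers close. The tool returns the time, the measured TCP pose, the force, the opening and the grip force at its end. only (a regular expression) keeps the lines of the reply that match it, lines (a string "A,B") keeps lines A to B, and quiet returns only ok. Input that does not fit is refused with a message, and nothing moves.
- arm.get_state(): the state, without advancing time (a new reading comes with each control period).
- arm.grab_frame(name): name is "scene" or "side" or "wrist"; returns the picture (480x640x3 uint8, red, green, blue); there is no depth.
- arm.camera_params(name): a dict with "fx", "fy", "cx", "cy" (pixels), "T" (4x4, takes a point from camera to world coordinates); the wrist camera has in their place "hand_eye" (4x4, takes a point from camera to tool coordinates, whose origin is the TCP and whose axes are the flange's). Camera axes: x right, y down, z forward; pixel columns grow to the right and rows downward; lengths in m; the calibration is good to about 2 mm. The wrist camera is an equidistant fisheye: a pixel r from the principal point sees the ray r / f radians off the axis. A picture is of the moment at which its call begins: read the wrist's pose just before it. camera_params takes no time and is no camera call.
- arm.job_done(): hands the job in; it is judged then, once.
The state is a dict: "t": time; "q": joint angles; "qd": joint speeds; "joint_efforts": joint torques, N m; "eef_pos": TCP position; "ee_rot": TCP orientation; "force": force on the tool from outside, world axes, zero at the start; "moment": the same for the moment, N m; "width": finger opening in m; "gripper_force": force on a finger pad.
Only numpy, scipy, OpenCV 4.12 (cv2) and the standard library are available. Lean on these libraries where they do the work, as an engineer would, in place of code of your own. Each camera call takes 0.05 s, during which the arm holds its last target. There are 200 camera calls.

## Working session

There is one attempt and no reset: what is moved stays moved. The work goes in short steps, Python scripts to look and compute and a tool call to move; the robot and the scene stay as the last step left them, time stands still between calls to the robot, and variables do not carry over. Pictures are saved under pics/ and viewed, at most 13 in all, crops included, and the job is handed in when it is done.

```bash
ls; mkdir -p pics
```

Create h.py:
```python
import numpy as np, cv2
from station import arm
from scipy.spatial.transform import Rotation as R
def state(): return arm.get_state()
def Tool(s=None):
    s=s or state(); T=np.eye(4); T[:3,:3]=R.from_euler('xyz',s['ee_rot']).as_matrix(); T[:3,3]=s['eef_pos']; return T
def snap(n,f):
    T=Tool(); im=arm.grab_frame(n); cv2.imwrite('pics/'+f,im[:,:,::-1]); np.save('pics/'+f+'.npy',T); return im,T
def ray(n,u,v,T=None):
    p=arm.camera_params(n); x=(u-p['cx'])/p['fx']; y=(v-p['cy'])/p['fy']
    if n=='wrist':
        C=T@np.array(p['hand_eye']); r=np.hypot(x,y); k=np.sin(r)/r if r>1e-9 else 1; d=np.array([x*k,y*k,np.cos(r)])
    else: C=np.array(p['T']); d=np.array([x,y,1.])
    d=C[:3,:3]@d; return C[:3,3],d/np.linalg.norm(d)
def plane(n,u,v,z,T=None):
    o,d=ray(n,u,v,T); return o+d*(z-o[2])/d[2]
def tri(rs):
    A=sum(np.eye(3)-np.outer(d,d) for o,d in rs); b=sum((np.eye(3)-np.outer(d,d))@o for o,d in rs)
    p=np.linalg.solve(A,b); return p,[np.linalg.norm(np.cross(p-o,d)) for o,d in rs]
```

Run:
```python
from h import *
s=state();print({k:np.round(v,3) for k,v in s.items()},arm.hold_point_z)
ims=[snap(n,n+'0.png')[0] for n in('scene','side','wrist')]
for n in('scene','side','wrist'):
  p=arm.camera_params(n);print(n,{k:np.round(v,3).tolist() for k,v in p.items()})
```

```text
pics
station.py
{'t': np.float64(0.0), 'q': array([-0.951,  0.359,  0.011, -0.   , -1.224, -0.288]), 'qd': array([ 0.002,  0.001, -0.   ,  0.002, -0.   , -0.   ]), 'joint_efforts': array([-1.0000e-03, -5.8272e+01,  2.9304e+01,  6.9970e+00,  7.0000e-03,
       -0.0000e+00]), 'eef_pos': array([ 0.22 , -0.638,  0.187]), 'ee_rot': array([ 3.14, -0.  , -2.81]), 'force': array([-0.319, -0.175,  0.511]), 'moment': array([ 0.009, -0.034,  0.025]), 'gripper_force': np.float64(0.0), 'width': np.float64(0.088)} 0.0188
scene {'fx': 542.635, 'fy': 542.635, 'cx': 326.459, 'cy': 241.653, 'T': [[-0.236, 0.553, -0.799, 1.334], [0.972, 0.117, -0.206, 0.191], [-0.02, -0.825, -0.565, 0.627], [0.0, 0.0, 0.0, 1.0]]}
side {'fx': 461.293, 'fy': 461.293, 'cx': 314.923, 'cy': 238.234, 'T': [[0.775, -0.32, 0.544, 0.228], [-0.631, -0.412, 0.657, -0.449], [0.014, -0.853, -0.522, 0.475], [0.0, 0.0, 0.0, 1.0]]}
wrist {'fx': 371.648, 'fy': 371.648, 'cx': 327.656, 'cy': 241.48, 'hand_eye': [[0.0, -0.954, -0.3, 0.081], [1.0, 0.0, -0.0, -0.0], [0.0, -0.3, 0.954, -0.197], [0.0, 0.0, 0.0, 1.0]]}
```

View pics/scene0.png

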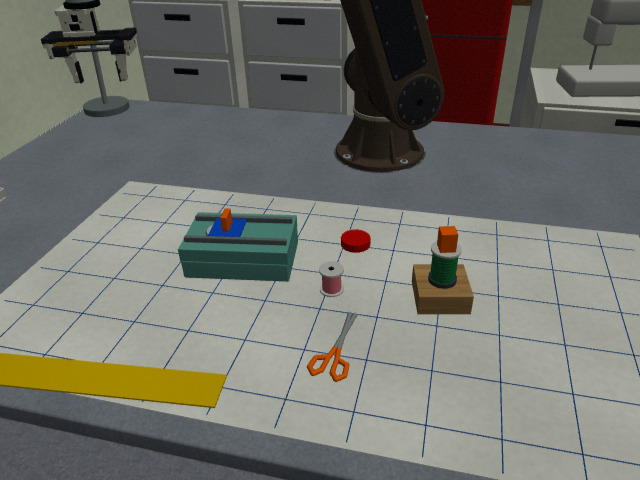

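View pics/side0.png

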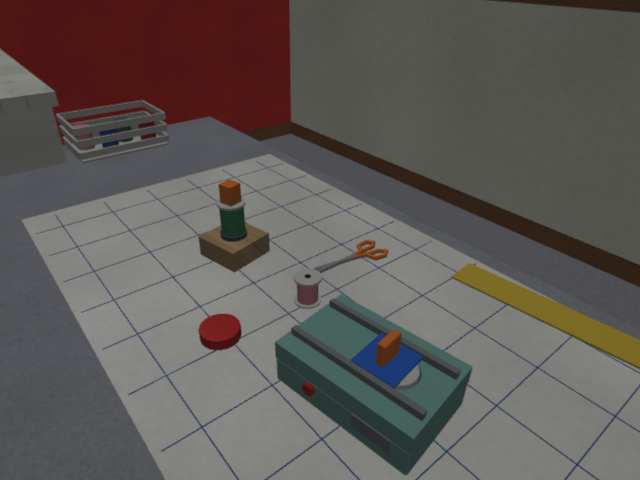

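The scene view shows the winder at about (240,245) with the grip at (226,215), and the carrier's head at (447,238) on its stand at (442,290). In the side view the grip is at (389,347), the head at (230,192), and part of the white socket shows near (405,373).

Create m.py:
```python
from h import *
def blob(im,lo,hi,box):
    x0,y0,x1,y1=box; h=cv2.cvtColor(im,cv2.COLOR_RGB2HSV); m=cv2.inRange(h,lo,hi); k=np.zeros_like(m); k[y0:y1,x0:x1]=m[y0:y1,x0:x1]
    n,l,st,c=cv2.connectedComponentsWithStats(k); i=1+st[1:,4].argmax(); return (l==i).astype(np.uint8),c[i],st[i]
```

Run:
```python
from m import *
ims={n:cv2.imread(f'pics/{n}0.png')[:,:,::-1].copy() for n in('scene','side')}
OR=((3,150,80),(18,255,255)); BL=((110,150,50),(125,255,255)); 
for nm,c,b in(('grip',OR,{'scene':(200,190,260,240),'side':(360,310,420,380)}),('head',OR,{'scene':(420,210,480,260),'side':(200,170,260,215)}),('blue',BL,{'scene':(190,200,260,250),'side':(330,310,440,400)})):
  rs=[]
  for n in ims:
    m,ce,st=blob(ims[n],*c,b[n]); rs.append(ray(n,*ce))
    cs,_=cv2.findContours(m,0,2); P=cv2.approxPolyDP(cs[0],2,True)[:,0]
    print(nm,n,ce.round(1),st.tolist(),P.tolist())
    if nm=='blue': print([plane(n,u,v,.075)[:2].round(3).tolist() for u,v in P])
  p,e=tri(rs);print(nm,p.round(4),np.round(e,4))
for n,L in(('side',((293,330),(423,411),(332,303),(458,372))),('scene',((197,217),(297,219),(188,239),(287,242)))):
  Q=np.array([plane(n,*u,.076) for u in L])
  print(n,Q[:,:2].round(3).tolist(),[round(float(np.degrees(np.arctan2(*(Q[i+1]-Q[i])[1::-1]))),1) for i in(0,2)],Q.mean(0).round(3))
big=cv2.resize(ims['side'][280:480,260:480],None,fx=3,fy=3,interpolation=2)[:,:,::-1]
cv2.imwrite('pics/c1.png',big)
```

```text
grip scene [226.  219.3] [221, 208, 11, 23, 198] [[227, 208], [221, 215], [223, 230], [228, 230], [231, 223], [230, 210]]
grip side [388.6 341.7] [378, 330, 23, 36, 268] [[396, 330], [391, 331], [378, 344], [384, 349], [382, 365], [386, 349], [400, 337]]
grip [ 0.5472 -0.2023  0.0953] [0.0014 0.0014]
head scene [448.  238.6] [438, 226, 20, 27, 438] [[439, 226], [438, 234], [439, 230], [442, 235], [440, 252], [455, 251], [457, 233], [454, 226]]
head side [226.9 188.9] [219, 180, 20, 25, 196] [[231, 180], [219, 184], [224, 192], [220, 192], [220, 196], [223, 197], [221, 201], [228, 204], [228, 189], [238, 184]]
head [0.5722 0.203  0.128 ] [0.0036 0.0036]
blue scene [228.  228.1] [208, 218, 39, 19, 343] [[208, 235], [224, 233], [226, 236], [238, 236], [244, 224], [242, 221], [246, 219], [232, 219], [234, 227], [231, 225], [227, 232], [223, 232], [220, 219], [216, 218], [212, 228], [214, 231], [210, 230]]
[[0.577, -0.23], [0.564, -0.204], [0.573, -0.196], [0.568, -0.174], [0.527, -0.178], [0.518, -0.186], [0.509, -0.181], [0.515, -0.207], [0.541, -0.193], [0.536, -0.201], [0.56, -0.199], [0.562, -0.207], [0.52, -0.23], [0.518, -0.239], [0.553, -0.232], [0.562, -0.225], [0.56, -0.233]]
blue side [387.8 362.6] [352, 333, 71, 55, 1462] [[381, 333], [352, 360], [393, 387], [422, 356], [401, 344], [399, 353], [383, 368], [374, 362], [376, 343], [385, 335]]
[[0.567, -0.171], [0.508, -0.182], [0.516, -0.239], [0.577, -0.229], [0.573, -0.2], [0.559, -0.208], [0.527, -0.213], [0.526, -0.2], [0.55, -0.18], [0.569, -0.177]]
blue [ 0.541  -0.2068  0.0704] [0.0011 0.0011]
side [[0.484, -0.1], [0.517, -0.28], [0.557, -0.09], [0.589, -0.27]] [-79.7, -79.9] [ 0.537 -0.185  0.076]
scene [[0.524, -0.277], [0.491, -0.084], [0.598, -0.26], [0.57, -0.079]] [99.7, 98.9] [ 0.546 -0.175  0.076]
```

View pics/c1.png

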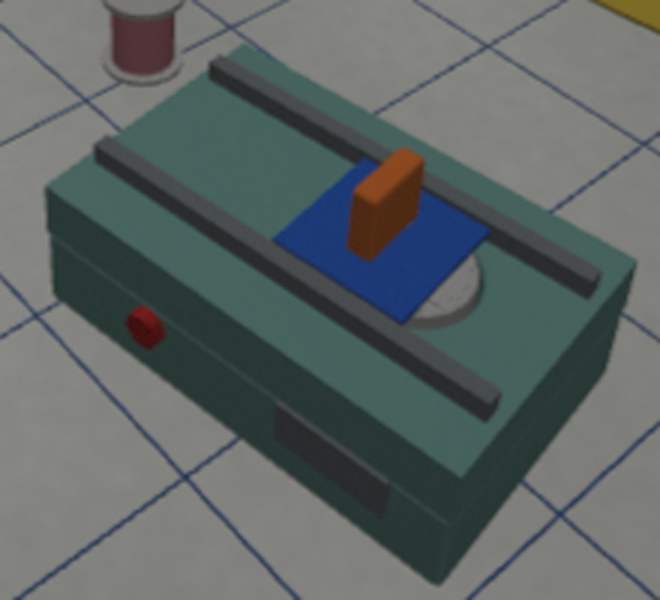

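The crop shows the shutter slightly open, with the white socket peeking out at its near right edge and the guides running at about 100°. All the heights agree with the text. I'll compute the move to above the grip.

Add to h.py:
```python
def go(p,ydir,T=None):
    "shift in tool axes to TCP target p, with tool y line along world angle ydir (rad)"
    T=Tool() if T is None else T
    d=T[:3,:3].T@(np.array(p)-T[:3,3]); a=np.arctan2(T[1,1],T[0,1])
    t=(a-ydir+np.pi/2)%np.pi-np.pi/2   # +tool z turn = -world
    print('d',d.round(4),'turn',round(float(t),3))
```

```bash
python3 -c "
from h import *
go((.543,-.204,.19),np.radians(99.9))"
```

```text
d [-0.4469  0.3049 -0.0023] turn 0.159
```
Rows: pose to reach absolute from start of command. Give final row repeated with enough rows: limit .0417 per row; 0.541/.0417=13 rows. "what a row does not reach only later rows make up". So repeat final row 15x — but write distributed? Just repeat... "few and round". Typing 14 rows same target. Fine.

Units first: shifts go in mm. So -0.447 m is -447, 0.305 m is 305.

Request:
tcp_steps(plan=[[0.06, -447, 305, 0, 0.159], [0.06, -447, 305, 0, 0.159], [0.06, -447, 305, 0, 0.159], [0.06, -447, 305, 0, 0.159], [0.06, -447, 305, 0, 0.159], [0.06, -447, 305, 0, 0.159], [0.06, -447, 305, 0, 0.159], [0.06, -447, 305, 0, 0.159], [0.06, -447, 305, 0, 0.159], [0.06, -447, 305, 0, 0.159], [0.06, -447, 305, 0, 0.159], [0.06, -447, 305, 0, 0.159], [0.06, -447, 305, 0, 0.159], [0.06, -447, 305, 0, 0.159], [0.06, -447, 305, 0, 0.159], [0.06, -447, 305, 0, 0.159], [0.06, -447, 305, 0, 0.159]], squeeze=30)

```text
t: 1.57
eef_pos: [0.5424, -0.2049, 0.1879]
ee_rot: [3.141, -0.0, -2.97]
force: [-1.0, 0.3, 0.2]
width: 0.0601
gripper_force: 0.0
```

Run:
```python
from m import *
im,T=snap('wrist','w1.png')
m,c,st=blob(im,(3,150,80),(18,255,255),(0,0,640,480));print(c,st,plane('wrist',*c,.100,T).round(4))
go((.543,-.204,.083),np.radians(99.9))
```

```text
[327.46060606 231.43939394] [320 208  15  48 660] [ 0.5424 -0.205   0.1   ]
d [-0.0009  0.001   0.105 ] turn -0.001
```

View pics/w1.png

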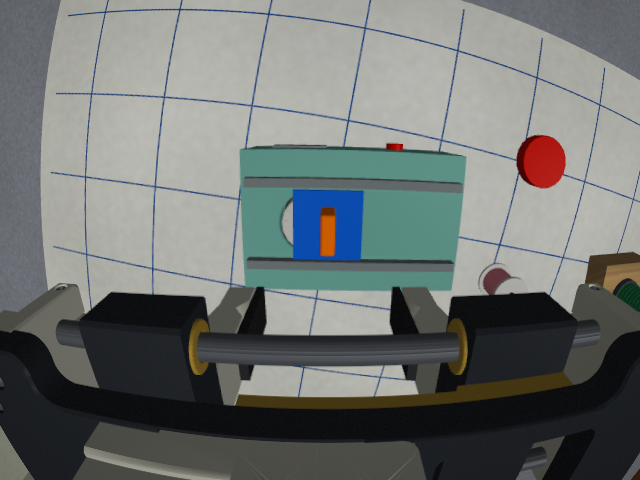

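The wrist view shows the grip at (327,231), centred and square between the fingers, with winder +y to the right (tool +y). Next: descend, close, slide.

In the tool's units: 0.105 m is 105, 0.08 m is 80.

Request:
tcp_steps(plan=[[0.06, -1, 1, 40, 0], [0.06, -1, 1, 80, 0], [0.06, -1, 1, 105, 0], [0.06, -1, 1, 105, 0], [0.005, -1, 1, 105, 0], [0.005, -1, 1, 105, 0], [0.005, -1, 1, 105, 0], [0.005, -1, 1, 105, 0], [0.005, -1, 1, 105, 0], [0.005, -1, 1, 105, 0]], squeeze=30)

```text
t: 2.45
eef_pos: [0.5445, -0.2031, 0.0841]
ee_rot: [-3.141, 0.002, -2.969]
force: [0.2, 0.1, 0.0]
width: 0.0256
gripper_force: 0.0
```

```bash
python3 -c "
from h import *
print(state()['width'],state()['gripper_force'])"
```

```text
0.02559698600806047 0.0
```

In the tool's units: 0.057 m is 57, 0.053 m is 53.

Request:
tcp_steps(plan=[[0.005, 0, 0, 0, 0], [0.005, 0, 0, 0, 0], [0.005, 0, 0, 0, 0], [0.005, 0, 0, 0, 0], [0.005, 0, 15, 0, 0], [0.005, 0, 30, 0, 0], [0.005, 0, 45, 0, 0], [0.005, 0, 53, 0, 0], [0.005, 0, 57, 0, 0], [0.005, 0, 57, 0, 0]])

```text
t: 3.28
eef_pos: [0.5342, -0.1463, 0.0832]
ee_rot: [-3.142, 0.0, -2.968]
force: [0.0, -0.1, 0.3]
width: 0.0051
gripper_force: 0.0
```

The opening went to 5 mm, so the fin is not between the pads. I'll look.

```bash
python3 -c "
from m import *
im,T=snap('wrist','w2.png')
im2,_=snap('side','s2.png')
a=im[120:420,120:620]; b=cv2.resize(im2[280:480,260:480],None,fx=1.5,fy=1.5)
c=np.zeros((600,500,3),np.uint8);c[:300]=a;c[300:,:330]=b;cv2.imwrite('pics/c2.png',c[:,:,::-1])
m,c,st=blob(im,(3,150,80),(18,255,255),(200,100,450,300));print(c,st,plane('wrist',*c,.100,T).round(4))
"
```

```text
[222.16884661 271.09036861] [ 204  242   36   56 1682] [ 0.5362 -0.2034  0.1   ]
```

View pics/c2.png

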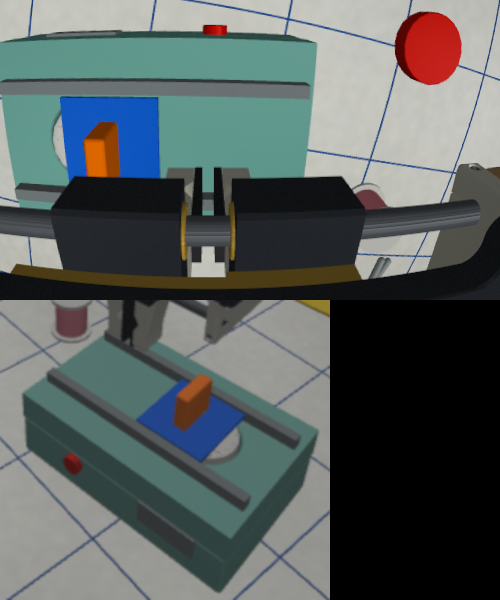

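The wrist crop has the grip untouched at about (222,271), with the closed fingers to its right at about (325,290). In the side crop the fingers look off the shutter, so the tool may be higher or further out than its reading. I'll view the whole side frame.

```bash
python3 -c "
from m import *
snap('scene','sc2.png')
a=cv2.resize(cv2.imread('pics/side0.png' if 0 else 'pics/s2.png')[150:400,240:480],None,fx=1.65,fy=2*.825);b=cv2.resize(cv2.imread('pics/sc2.png')[120:300,150:350],None,fx=2,fy=2)
print(a.shape)
c=np.zeros((600,800,3),np.uint8);c[:a.shape[0],:a.shape[1]]=a;c[:360,400:]=b
s=state()
for n in('side','scene'):
  p=arm.camera_params(n)
  for q in (s['eef_pos'],np.array(s['eef_pos'])+[0,0,.04]):
    x=np.linalg.inv(p['T'])@np.append(q,1);print(n,p['fx']*x[0]/x[2]+p['cx'],p['fy']*x[1]/x[2]+p['cy'])
cv2.imwrite('pics/c3.png',c)"
```

```text
(412, 396, 3)
side 348.73699390479203 329.0653674125634
side 350.4901743073707 303.8230062250535
scene 257.6429286520348 224.17851112359648
scene 255.64156638268793 205.7631515128666
```

View pics/c3.png

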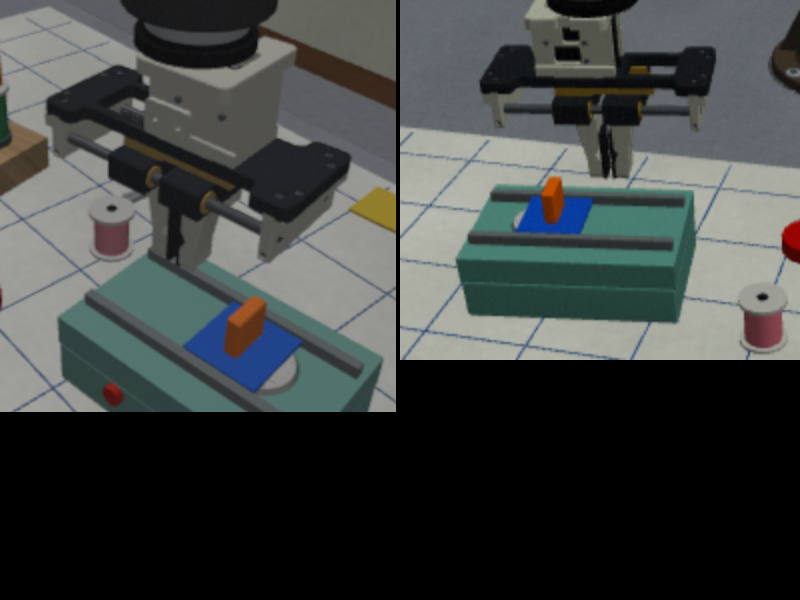

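In both crops the fingertips sit well above the plate: side about (354,311), scene about (254,209). The reported TCP projects lower, so I'll triangulate the real tips.

```bash
python3 -c "
from m import *
p,e=tri([ray('side',354,311),ray('scene',254,209)]);s=state();print(p.round(4),np.round(e,4),s['eef_pos'])
print(Tool()[:3,:3].T@(p-s['eef_pos']))
# wrist: blob dark tips row 288 => at x=+9.5mm
p=arm.camera_params('wrist');C=np.array(p['hand_eye'])
r=(288-p['cy'])/p['fy'];d=C[:3,:3]@[0,np.sin(r),np.cos(r)];
for x in(0,.0095): print(C[:3,3]+d*(x-C[0,3])/d[0])
"
```

```text
[ 0.5348 -0.1521  0.1154] [0.001 0.001] [ 0.53430331 -0.14728206  0.08307054]
[ 0.00029158 -0.00479636 -0.03237713]
[ 0.00000000e+00  5.51146164e-06 -1.97307191e-02]
[ 9.50000000e-03  4.60729201e-06 -4.04418943e-02]
```

Request:
tcp_steps(plan=[[0.06, 0, 0, -40, 0], [0.06, 0, -20, -60, 0], [0.06, 0, -57, -60, 0], [0.06, 0, -57, -60, 0], [0.06, 0, -57, -60, 0], [0.06, 0, -57, -60, 0]])

```text
t: 3.93
eef_pos: [0.5434, -0.2037, 0.1425]
ee_rot: [3.141, -0.001, -2.971]
force: [-0.7, -0.4, -0.6]
width: 0.0393
gripper_force: 0.0
```

The fingertips are about 32 mm behind the reported TCP. Both fixed views and the wrist view agree, and the fingers passed over the fin without touching it. So I'll go about 30 mm deeper, watching the force.

In the tool's units: 0.085 m is 85, 0.07 m is 70.

Request:
tcp_steps(plan=[[0.06, 0, 0, 0, 0], [0.06, 0, 0, 30, 0], [0.06, 0, 0, 50, 0], [0.06, 0, 0, 70, 0], [0.06, 0, 0, 85, 0], [0.06, 0, 0, 85, 0], [0.06, 0, 0, 85, 0]])

```text
t: 4.52
eef_pos: [0.5434, -0.2025, 0.0575]
ee_rot: [3.141, -0.002, -2.968]
force: [0.5, -0.7, 1.2]
width: 0.0599
gripper_force: 0.0
```

Request:
tcp_steps(plan=[[0.005, 0, 0, 0, 0], [0.005, 0, 0, 0, 0], [0.005, 0, 0, 0, 0], [0.005, 0, 0, 0, 0], [0.005, 0, 0, 0, 0], [0.005, 0, 0, 0, 0], [0.005, 0, 0, 0, 0], [0.005, 0, 0, 0, 0], [0.005, 0, 0, 0, 0], [0.005, 0, 0, 0, 0], [0.005, 0, 0, 0, 0]], squeeze=30)

```text
t: 5.43
eef_pos: [0.544, -0.2032, 0.0582]
ee_rot: [-3.141, 0.0, -2.969]
force: [0.0, -1.4, 1.9]
width: 0.012
gripper_force: 30.0
```

Gripped: the opening is 12 mm at 30 N. Sliding open.

In the tool's units: 0.062 m is 62, 0.06 m is 60.

Request:
tcp_steps(plan=[[0.005, 0, 12, 0, 0], [0.005, 0, 24, 0, 0], [0.005, 0, 36, 0, 0], [0.005, 0, 48, 0, 0], [0.005, 0, 55, 0, 0], [0.005, 0, 58, 0, 0], [0.005, 0, 60, 0, 0], [0.005, 0, 62, 0, 0], [0.005, 0, 62, 0, 0]])

```text
t: 6.18
eef_pos: [0.535, -0.145, 0.0583]
ee_rot: [-3.136, 0.001, -2.967]
force: [11.6, -27.2, -12.2]
width: 0.0115
gripper_force: 29.9
```

In the tool's units: 0.002 m is 2, 0.001 m is 1.

Request:
tcp_steps(plan=[[0.005, 0, 1, 0, 0], [0.005, 0, 2, 0, 0], [0.005, 0, 2, 0, 0]])

```text
t: 6.43
eef_pos: [0.5349, -0.1448, 0.0584]
ee_rot: [-3.134, 0.001, -2.967]
force: [14.2, -37.2, -16.3]
width: 0.0117
gripper_force: 29.9
```

At the stop: the force is rising and travel was 59 mm from about 16 mm open. Release, rise and view the socket.

In the tool's units: -0.075 m is -75, -0.06 m is -60.

Request:
tcp_steps(plan=[[0.04, 0, -5, 0, 0], [0.04, 0, -5, 0, 0], [0.04, 0, -5, 0, 0], [0.04, 0, -5, 0, 0], [0.04, 0, -5, -40, 0], [0.04, 0, -30, -80, 0], [0.06, 0, -60, -120, 0], [0.06, 0, -75, -130, 0], [0.06, 0, -75, -130, 0], [0.06, 0, -75, -130, 0], [0.06, 0, -75, -130, 0]])

```text
t: 7.35
eef_pos: [0.545, -0.2129, 0.1873]
ee_rot: [3.14, -0.001, -2.969]
force: [-0.4, -1.2, -0.9]
width: 0.0596
gripper_force: 0.0
```

Run:
```python
from m import *
im,T=snap('wrist','w3.png'); print(state()['eef_pos'],state()['width'])
cv2.imwrite('pics/c4.png',cv2.resize(im[150:300,230:430],None,fx=4,fy=4,interpolation=2)[:,:,::-1])
```

```text
[ 0.54485079 -0.21279552  0.1868987 ] 0.059612366570597874
```

View pics/c4.png

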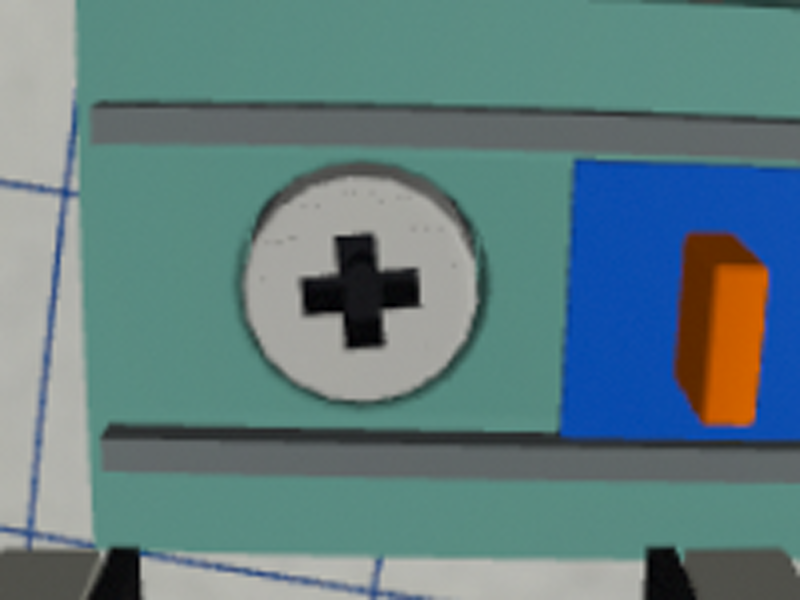

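The crop shows the socket fully uncovered and the dark cross centred at about (361,291), i.e. full-frame (320,223), slightly rotated. I'll compute its centre, angle and height.

Add to m.py:
```python
def cross(im,T,box,z=.07):
    x0,y0,x1,y1=box; g=im.max(2); m=np.zeros_like(g); m[y0:y1,x0:x1]=(g[y0:y1,x0:x1]<75); 
    n,l,st,c=cv2.connectedComponentsWithStats(m); i=1+st[1:,4].argmax(); v,u=np.nonzero(l==i)
    P=np.array([plane('wrist',a,b,z,T)[:2] for a,b in zip(u,v)]); w=P-P.mean(0); zc=w[:,0]+1j*w[:,1]
    big=abs(zc)>.006
    return P.mean(0),np.angle((zc[big]**4).sum())/4,st[i],c[i]
def disc(im,box,n,z,T=None):
    x0,y0,x1,y1=box; h=cv2.cvtColor(im,cv2.COLOR_RGB2HSV); m=np.zeros(h.shape[:2],np.uint8); k=cv2.inRange(h,(0,0,110),(180,45,255)); m[y0:y1,x0:x1]=k[y0:y1,x0:x1]
    q,l,st,c=cv2.connectedComponentsWithStats(m); i=1+st[1:,4].argmax(); cs,_=cv2.findContours((l==i).astype(np.uint8),0,2); H=cv2.convexHull(cs[0]); e=cv2.fitEllipse(H)
    P=np.array([plane(n,*a,z,T)[:2] for a in H[:,0]]); (cx,cy),r=cv2.minEnclosingCircle((P*1000).astype(np.float32)); return e[0],(cx,cy,r)
```

Run:
```python
from m import *
im=cv2.imread('pics/w3.png')[:,:,::-1].copy();T=np.load('pics/w3.png.npy')
C,a,st,px=cross(im,T,(300,205,340,241));print(C.round(4),np.degrees(a),st,px.round(1))
e,q=disc(im,(285,185,355,255),'wrist',.07,T);print(e,np.round(q,1))
sc,_=snap('scene','sc4.png');sd,_=snap('side','sd4.png')
p=arm.camera_params('side')
for n,i in(('scene',sc),('side',sd)):
  p=arm.camera_params(n);x=np.linalg.inv(p['T'])@[C[0],C[1],.07,1];u,v=int(p['fx']*x[0]/x[2]+p['cx']),int(p['fy']*x[1]/x[2]+p['cy']);print(n,u,v)
  try:
    e2,q2=disc(i,(u-28,v-20,u+28,v+20),n,.07);print(e2,np.round(q2,1));t=tri([ray('wrist',*e,T),ray(n,*e2)]);print(t[0].round(4),np.round(t[1],4))
  except Exception as ex: print(ex)
```

```text
[ 0.5463 -0.2195] 15.646762243395845 [306 209  29  28 443] [319.8 222.5]
(319.80902099609375, 221.63540649414062) [ 546.1 -219.6   25.7]
scene 220 229
OpenCV(4.12.0) /io/opencv/modules/imgproc/src/shapedescr.cpp:361: error: (-201:Incorrect size of input array) There should be at least 5 points to fit the ellipse in function 'fitEllipseNoDirect'

side 398 366
(397.004638671875, 368.4040222167969) [ 544.2 -219.5   25.6]
[ 0.5459 -0.2193  0.0674] [0.0005 0.0005]
```

Socket: (0.546, −0.2195), cross angle 15.6°, triangulated height 67 mm against 70 given. Now to the carrier.

```bash
python3 -c "
from h import *
go((.572,.203,.2),np.radians(99.9))"
```

```text
d [-0.0985  0.4049 -0.013 ] turn 0.001
```

Request:
tcp_steps(plan=[[0.07, -98, 405, -20, 0], [0.07, -98, 405, -20, 0], [0.07, -98, 405, -20, 0], [0.07, -98, 405, -20, 0], [0.07, -98, 405, -20, 0], [0.07, -98, 405, -20, 0], [0.07, -98, 405, -20, 0], [0.07, -98, 405, -20, 0], [0.07, -98, 405, -20, 0], [0.07, -98, 405, -20, 0], [0.07, -98, 405, -20, 0], [0.07, -98, 405, -20, 0], [0.07, -98, 405, -20, 0], [0.07, -98, 405, -20, 0]])

```text
t: 8.67
eef_pos: [0.5722, 0.2014, 0.2076]
ee_rot: [-3.141, -0.001, -2.969]
force: [-0.4, -1.1, 0.9]
width: 0.0701
gripper_force: 0.0
```

Run:
```python
from m import *
im,T=snap('wrist','w5.png')
m,c,st=blob(im,(3,150,60),(18,255,255),(150,50,500,300));print(c,st)
cs,_=cv2.findContours(m,0,2);print(cv2.approxPolyDP(cs[0],2.5,True)[:,0].tolist())
cv2.imwrite('pics/c5.png',cv2.resize(im[120:320,220:440],None,fx=3,fy=3,interpolation=2)[:,:,::-1])
```

```text
[325.11646586 237.5167336 ] [ 307  215   38   46 1494]
[[339, 215], [309, 217], [307, 233], [311, 260], [344, 257]]
```

View pics/c5.png

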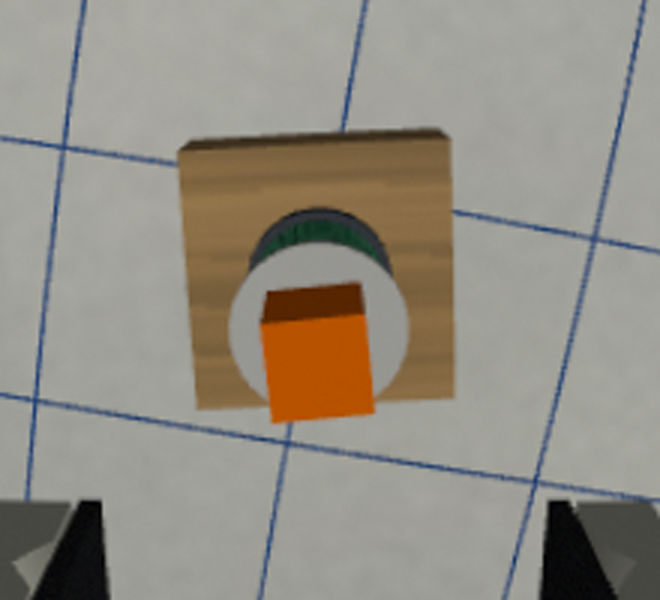

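The crop shows the head's top face with corners near (261,324), (366,314), (375,412), (271,423), about 5° off the tool axes. I'll measure it on the z = 0.142 plane and check the height with the fixed views.

Add to m.py:
```python
def top(im,T,z,box=(150,50,500,300)):
    m,c,st=blob(im,(3,150,170),(22,255,255),box); v,u=np.nonzero(m)
    P=np.array([plane('wrist',a,b,z,T)[:2] for a,b in zip(u,v)])*1000; r=cv2.minAreaRect(P.astype(np.float32)); return c,r
```

Run:
```python
from m import *
im=cv2.imread('pics/w5.png')[:,:,::-1].copy();T=np.load('pics/w5.png.npy')
c,r=top(im,T,.142);print(c,r)
for n,b in(('scene',(420,210,480,260)),('side',(200,170,260,215))):
  i=cv2.imread(f'pics/{n}0.png')[:,:,::-1].copy();h=cv2.cvtColor(i,cv2.COLOR_RGB2HSV)[b[1]:b[3],b[0]:b[2]]
  m,_,st=blob(i,(3,150,60),(18,255,255),b); v,u=np.nonzero(m); print(n,[int(x) for x in np.unique(h[...,2][m[b[1]:b[3],b[0]:b[2]]>0]//20*20)])
  for lo in(150,180,210):
    try:
      m,cc,st=blob(i,(3,150,lo),(22,255,255),b);t=tri([ray('wrist',*c,T),ray(n,*cc)]);print(n,lo,st.tolist(),t[0].round(4),np.round(t[1],4))
    except Exception: pass
```

```text
[325.56073944 242.55721831] ((574.8035888671875, 200.1183624267578), (25.560197830200195, 25.7249755859375), 15.585549354553223)
scene [60, 80, 100, 120, 140, 160, 180]
scene 150 [439, 226, 19, 9, 140] [0.5744 0.1997 0.1425] [0.0004 0.0004]
scene 180 [440, 226, 17, 9, 120] [0.5744 0.1996 0.1425] [0.0005 0.0005]
side [60, 80, 100, 120]
```

Head top: (0.5745, 0.1999, 0.1425), 25.6 mm square, angle 15.6°, which agrees with the text. The tool y line should be at 105.6°, with the tips at about z = 0.11, so reported z is about 0.078.

```bash
python3 -c "
from h import *
go((.5745,.1999,.078),np.radians(105.6))"
```

```text
d [-0.002  -0.0014  0.1298] turn -0.1
```

Request:
tcp_steps(plan=[[0.06, -2, -1, 20, -0.1], [0.06, -2, -1, 50, -0.1], [0.06, -2, -1, 80, -0.1], [0.06, -2, -1, 110, -0.1], [0.06, -2, -1, 130, -0.1], [0.06, -2, -1, 130, -0.1], [0.06, -2, -1, 130, -0.1]])

```text
t: 9.3
eef_pos: [0.5746, 0.1999, 0.0778]
ee_rot: [-3.141, -0.002, -2.87]
force: [-0.3, 0.8, 2.0]
width: 0.0602
gripper_force: 0.0
```

Request:
tcp_steps(plan=[[0.02, 0, 0, 0, 0], [0.02, 0, 0, 0, 0], [0.02, 0, 0, 0, 0], [0.02, 0, 0, 0, 0], [0.02, 0, 0, 0, 0], [0.02, 0, 0, 0, 0], [0.02, 0, 0, 0, 0], [0.02, 0, 0, 0, 0], [0.02, 0, 0, 0, 0]], squeeze=45)

```text
t: 10.05
eef_pos: [0.5751, 0.2014, 0.0785]
ee_rot: [3.142, 0.001, -2.869]
force: [-1.2, -0.8, 4.0]
width: 0.0257
gripper_force: 44.9
```

Held: 25.7 mm at 45 N. Lifting.

In the tool's units: -0.12 m is -120, -0.09 m is -90.

Request:
tcp_steps(plan=[[0.02, 0, 0, -15, 0], [0.02, 0, 0, -30, 0], [0.02, 0, 0, -60, 0], [0.02, 0, 0, -90, 0], [0.02, 0, 0, -120, 0], [0.02, 0, 0, -120, 0], [0.02, 0, 0, -120, 0], [0.02, 0, 0, -120, 0]])

```text
t: 10.72
eef_pos: [0.574, 0.2012, 0.1969]
ee_rot: [3.141, -0.002, -2.869]
force: [0.0, -0.6, -3.4]
width: 0.026
gripper_force: 44.9
```

Run:
```python
from m import *
im,T=snap('wrist','w6.png');cv2.imwrite('pics/c6.png',im[120:420,180:480,::-1])
s=state();print(s['force'],s['width'])
# TCP over carrier axis when grasped: head offset in tool y is centred; target TCP x,y = socket
go((.546,-.2195,s['eef_pos'][2]),np.radians(105.6))
```

```text
[ 0.09296264  0.38843712 -2.0825751 ] 0.02580839049578602
d [ 0.1399 -0.3974  0.0005] turn 0.0
```

View pics/c6.png

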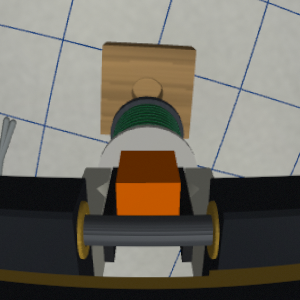

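The crop shows the carrier lifted clear, with the head square between the fingers and its foot over the stand's hole. Now carry it to above the socket.

In the tool's units: -0.397 m is -397, 0.139 m is 139.

Request:
tcp_steps(plan=[[0.02, 139, -397, 0, 0], [0.02, 139, -397, 0, 0], [0.02, 139, -397, 0, 0], [0.02, 139, -397, 0, 0], [0.02, 139, -397, 0, 0], [0.02, 139, -397, 0, 0], [0.02, 139, -397, 0, 0], [0.02, 139, -397, 0, 0], [0.02, 139, -397, 0, 0], [0.02, 139, -397, 0, 0], [0.02, 139, -397, 0, 0], [0.02, 139, -397, 0, 0], [0.02, 139, -397, 0, 0], [0.02, 139, -397, 0, 0], [0.02, 139, -397, 0, 0], [0.02, 139, -397, 0, 0]])

```text
t: 12.1
eef_pos: [0.5482, -0.2172, 0.198]
ee_rot: [3.141, -0.0, -2.867]
force: [0.4, 0.5, -1.9]
width: 0.0256
gripper_force: 44.9
```

```bash
python3 -c "
from m import *
im,T=snap('side','sd7.png');im,T=snap('wrist','w7.png')
c,r=top(im,T,.142+.1184);print(c,r)
go((.547,-.219,.135),np.radians(105.6))"
```

```text
[415.84941176 237.90588235] ((500.2836608886719, -195.57196044921875), (14.960750579833984, 4.580836772918701), 8.910271644592285)
d [ 0.0016 -0.0011  0.0631] turn 0.002
```

Carrier origin = reported z − 0.0605, so the mouth is at 0.1305 and home at 0.1085. Descend to just above and check.

In the tool's units: 0.062 m is 62, 0.055 m is 55.

Request:
tcp_steps(plan=[[0.02, 1, -1, 20, 0], [0.02, 1, -1, 40, 0], [0.02, 1, -1, 55, 0], [0.02, 1, -1, 62, 0], [0.02, 1, -1, 62, 0], [0.02, 1, -1, 62, 0], [0.02, 1, -1, 62, 0]])

```text
t: 12.78
eef_pos: [0.5482, -0.2197, 0.1373]
ee_rot: [-3.141, 0.001, -2.868]
force: [0.6, 0.2, -1.6]
width: 0.0252
gripper_force: 44.9
```

```bash
python3 -c "
from m import *
im,T=snap('side','sd8.png');im2,T=snap('wrist','w8.png')
c=np.hstack([cv2.resize(im[220:420,300:480],(450,500)),cv2.resize(im2[150:350,270:390],(300,500))]);cv2.imwrite('pics/c8.png',c[:,:,::-1])
go((.547,-.219,.135),np.radians(105.6))"
```

```text
d [0.0008 0.0011 0.0023] turn 0.001
```

View pics/c8.png

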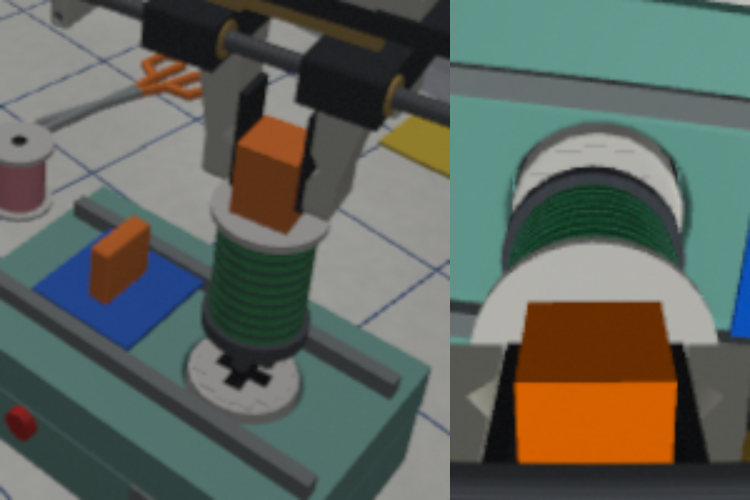

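The crops show the foot just above the cross (side about (243,370) in the crop), aligned to within about a millimetre. Lower slowly.

In the tool's units: 0.001 m is 1, 0.013 m is 13.

Request:
tcp_steps(plan=[[0.02, 1, 0.5, 4, 0], [0.02, 1, 0.5, 8, 0], [0.02, 1, 0.5, 11, 0], [0.02, 1, 0.5, 13, 0], [0.02, 1, 0.5, 13, 0], [0.02, 1, 0.5, 13, 0]])

```text
t: 13.38
eef_pos: [0.5462, -0.2195, 0.1229]
ee_rot: [3.141, -0.0, -2.869]
force: [0.3, 0.6, -2.7]
width: 0.0255
gripper_force: 44.9
```

```bash
python3 -c "
from h import *
s=state();print(s['force'],s['moment'],s['eef_pos'])"
```

```text
[ 0.30143859  0.6055309  -2.71926671] [ 0.06177082 -0.17440967 -0.02121233] [ 0.54615126 -0.21949873  0.12287354]
```

It is 7–8 mm in with no resistance, so the splines have meshed. Press home.

In the tool's units: 0.015 m is 15, 0.014 m is 14.

Request:
tcp_steps(plan=[[0.02, 0, 0, 3, 0], [0.02, 0, 0, 6, 0], [0.02, 0, 0, 9, 0], [0.02, 0, 0, 12, 0], [0.02, 0, 0, 14, 0], [0.02, 0, 0, 15, 0], [0.02, 0, 0, 15, 0], [0.02, 0, 0, 15, 0]], squeeze=55)

```text
t: 14.05
eef_pos: [0.5466, -0.2197, 0.1087]
ee_rot: [-3.141, 0.001, -2.869]
force: [-1.1, 1.8, 5.7]
width: 0.0257
gripper_force: 54.9
```

```bash
python3 -c "
from h import *
s=state();print(s['force'],s['moment'],s['eef_pos'])"
```

```text
[-1.10755366  1.76947095  5.70716766] [0.35832378 0.41714721 0.00567235] [ 0.54656635 -0.21965183  0.10865558]
```

The force matches the spring alone near the end of travel. Press until the collar bears on the socket.

Request:
tcp_steps(plan=[[0.02, 0, 0, 1, 0], [0.02, 0, 0, 2, 0], [0.02, 0, 0, 2, 0], [0.02, 0, 0, 2, 0]])

```text
t: 14.38
eef_pos: [0.5469, -0.2199, 0.1084]
ee_rot: [-3.14, 0.002, -2.868]
force: [-3.9, 2.4, 15.7]
width: 0.026
gripper_force: 55.0
```

```bash
python3 -c "
from h import *
s=state();print(s['force'],s['moment'],s['eef_pos'])"
```

```text
[-3.85224471  2.43365214 15.65785585] [1.21687436 1.81711919 0.07803397] [ 0.54690816 -0.21991593  0.10835824]
```

Force climbed to 16 N while the height stayed at 0.108, so the collar is seated. One check from the side.

Request:
tcp_steps(plan=[[0.02, 0, 0, 0.5, 0], [0.02, 0, 0, 0.5, 0], [0.02, 0, 0, 0.5, 0], [0.02, 0, 0, 0.5, 0]])

```text
t: 14.72
eef_pos: [0.5469, -0.2199, 0.1083]
ee_rot: [-3.14, 0.002, -2.868]
force: [-5.4, 2.5, 19.4]
width: 0.0258
gripper_force: 55.0
```

```bash
python3 -c "
from h import *
im,T=snap('side','sd9.png');cv2.imwrite('pics/c9.png',cv2.resize(im[220:460,260:480],None,fx=2.4,fy=2.4)[:,:,::-1])"
```

```text
(no output)
```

View pics/c9.png

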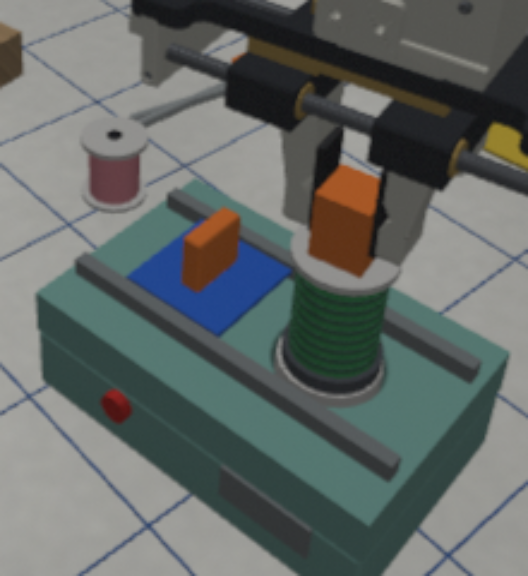

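The collar sits flush and upright on the socket at crop (333,370), the shutter is open, and the spool and scissors look untouched. Handing in.

```bash
python3 -c "
from station import arm
print(arm.job_done())"
```

```text
the job is handed in; nothing more can be done
None
```

I handed the job in at 14.7 s: the shutter is open to its stop, the carrier is seated flush in the socket and still held pressed home with about 19 N, and the bystanders were not touched; no verdict was returned.

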